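Close the tall coin canister beside the till

ROBOT

A 7-joint arm with a two-finger parallel gripper is mounted at the origin on the work surface. World frame = base frame: x ahead of the robot, y to its left, z up, the work surface at z = 0. Lengths are in mm, angles in rad, forces in N, time in s.
With the tool pointing down it reaches from about 400 to 875 mm from the base axis. Payload 4.4 kg.
Tool frame: the origin (TCP) lies midway between the tips of the shut fingers; the grasp point (between the pads) lies 19 mm behind it (robot.pinch_z is the distance from the TCP to the grasp point, in mm); y points along the fingers, z is the direction in which the jaws open and shut, and the axes are right-handed (so a half turn about y gives the same grasp; the last joint's range is limited). The gripper opens to 85 mm and grips with 20 to 120 N. Pads are 22 mm wide; open, the fingers measure 114 mm over their backs; the gripper's body (76 mm by 85 mm) begins 54 mm behind the grasp point. The pads swing forward as they close: fully open they stand 13 mm farther back than shut.
Start: joints at [-1.382, 0.628, 0.038, 1.517, -0.027, 0.996, -0.02], TCP at [163.808, 629.035, 201.813] pointing down, gripper open.
Joint ranges: [-3.06, 3.06], [-0.37, 2.12], [-1.25, 1.32], [0.18, 2.47], [-1.1, 4.24], [0.23, 1.98], [-2.94, 2.94]. Speed limits (rad/s): [2.57, 2.57, 3.14, 3.14, 3.14, 3.14, 3.14].

INTERFACE

Orientations are given as a unit quaternion [x, y, z, w].
In Python, from bench import robot gives the robot as it stands. The module is installed in compiled form; this text tells all that it offers.
- The arm moves only by the shell command python3 -m creep 'ROWS' [FORCE]. ROWS is JSON, a list that holds one entry, the list of rows, each a list of 5 numbers: the shift along the tool's x, y, z in mm, then the turn about the tool's y in degrees, then the closure in counts, from 0 (fully open) to 255 (shut). A call has 1 to 20 rows; each row is the pose to reach, as a shift and turn from the pose commanded when the call began, along the tool's axes at that moment; what a row does not reach only later rows make up. A row lasts 1/10 s, in which the tool goes at most 50 mm and 8.59 degrees, less where a joint would pass 70% of its speed; a pose out of reach is approached as far as the arm can. A call with a gripper value outside its range is refused whole. The fingers move at their own pace and stop on an object; FORCE is the grip in N (left out, the last holds). Time passes only in rows, so rows that repeat a pose let the fingers close. It gives the time, the measured TCP pose, the force and the opening at its end, in the units of the state.
- robot.sense(): the state, without advancing time (a new reading comes with each control period).
- robot.capture(name): name is "scene" or "top" or "wrist"; returns a dict with "image" (400x640x3 uint8, red, green, blue), "depth" (400x640 float32, mm along the optical axis (not along the pixel's ray), 0 where there is no reading), "intrinsics" (3x3 intrinsics, pixels), "rvec" (rotation vector, rad) and "tvec" (3), from world to camera coordinates, as OpenCV has them. Camera axes: x right, y down, z forward; pixel columns grow to the right and rows downward; lengths in mm; the calibration is good to about 2 mm. A picture is of the moment at which its call begins.
- robot.hand_in(): hands the job in, once; it reports no verdict.
Trained networks look in the newest picture that a camera, given by its name, has taken for a name from the list of things; names that differ only in an ending like _2 or _b are one class to them, and where a whole thing is asked for, a point or a joint stands for the part that bears it (a point fixed in the world has none). Each returns a list of dicts, best first, with "confidence" (0 to 1); they miss things now and then, are a little off and sometimes report something else, mostly with a low value. They report only what shows in the picture. A call takes as long as a camera call. They do not tell look-alikes from the thing itself.
- robot.recognise(camera, target): "point" ([x, y, z] in mm, in world coordinates, good to about 4 mm: the middle of the surface that is visible of it).
- robot.landmark_of(camera, target): "point" ([x, y, z] in mm, in world coordinates, good to about 4 mm: a listed point, or the origin of a listed thing).
The state is a dict: "t": time; "joint_positions": joint angles; "joint_velocities": joint speeds; "joint_efforts": joint torques, N m; "tool_pos": TCP position; "tcp_rot": TCP orientation; "ft_force": force on the tool from outside, world axes, zero at the start; "torque": the same for the moment, N m; "gripper_width": finger opening in mm.
Only numpy, scipy, OpenCV 4.12 (cv2) and the standard library are available. Lean on these libraries where they do the work, as an engineer would, in place of code of your own. Each camera call takes 0.05 s, during which the arm holds its last target.

TASK

The lid of the tall canister has only been set down on top of its thread and stands proud. Take it by its grip bar and, without lifting it off, turn it back (counter-clockwise from above) until the thread drops into place, then screw it forward (clockwise) fully home, so that it sits right down and its bar lines up with the two ridges on the canister's shoulder. Let go of it, and leave the two lower canisters where they stand.

Things in the scene. Friction and masses are not known exactly. Their poses are not given: they have to be found in the camera images.
- canister: Tall fixed aluminium drum, 100 mm wide, 110 mm high to shoulder; black threaded neck 60 mm wide, top at 140 mm. Origin: centre of underside, z up, x to one of 2 black shoulder ridges (45 mm out, +x and -x). Turn = lid yaw minus canister yaw, counter-clockwise. Lid can drop at turns 50 to 92 deg (best 71; stop at 92); then screws forward to turn 0 (stop). Atop the thread a stop blocks turns below 0.
- lid: Loose grey lid, 120 g, 82 mm wide, flat top 28 mm above origin; black grip bar on top: 60 mm along x, 16 mm along y, top 60 mm above origin. Origin: centre of lower rim, z up. Starts at turn 8 to 36 deg, origin 126 mm above canister's origin; dropped or home: 116 mm. It must be let down these 10 mm; if held up to 3 mm high the thread draws it down. 2 mm sideways play; turns easily.
- canister_medium: A lower canister of the same set, 100 mm across, 70 mm high to the shoulder and 136 mm to the top of its bar, its lid already closed; loose, 0.7 kg. Origin: centre of its underside. To be left alone.
- canister_small: The lowest canister of the set, 100 mm across, 45 mm high to the shoulder and 111 mm to the top of its bar, its lid already closed; loose, 0.7 kg. Origin: centre of its underside. To be left alone.
Things that resemble listed ones, but are neither listed nor needed, are in the scene too. Leave any pink look-alike of the lid alone.

How it is judged:
By the outcome, as a careful person would: the job done as asked, in the order asked, and still so for the second after the job is handed in, with the robot touching nothing.
It also fails if it takes over 38 s, if anything falls off the work surface, if the arm or the gripper's body presses on something with over 40 N, if the wrist force passes 120 N, or if a joint passes its speed limit or range.

## Working session

There is one attempt and no reset: what is moved stays moved. The work goes in short steps, Python scripts to look and compute and a shell command to move; the robot and the scene stay as the last step left them, time stands still between calls to the robot, and variables do not carry over. Pictures are saved under pics/ and viewed, and the job is handed in when it is done.

```bash
mkdir -p pics; cat > h.py <<'E'
from bench import robot
import numpy as np, cv2
from scipy.spatial.transform import Rotation as R
def cap(cam,name):
    c=robot.capture(cam); cv2.imwrite(f'pics/{name}.png',c['image'][:,:,::-1]); return c
def world(c):
    K=np.array(c['intrinsics']);Rm,_=cv2.Rodrigues(np.array(c['rvec'],float));t=np.array(c['tvec']).ravel()
    d=c['depth'];v,u=np.mgrid[:400,:640]
    P=np.stack([(u-K[0,2])/K[0,0]*d,(v-K[1,2])/K[1,1]*d,d],-1)
    return (P-t)@Rm
E
python3 - <<'E'
from h import *
s=robot.sense();print(s)
print(R.from_quat(s['tcp_rot']).as_matrix().round(3),robot.pinch_z)
for cam in ['scene','top','wrist']:
    c=cap(cam,cam+'0'); np.savez(f'{cam}0.npz',**c)
    for n in ['lid','canister','canister_medium','canister_small']:
        print(cam,n,[(np.round(r['point']),round(r['confidence'],2)) for r in robot.landmark_of(cam,n)])
E
```

```text
{'t': 0.0, 'joint_positions': array([-1.38179083,  0.62934645,  0.03843615,  1.51838219, -0.02701667,
        0.9962883 , -0.01998924]), 'joint_velocities': array([ 0.00075951, -0.00079935,  0.00070992,  0.00115712,  0.00077791,
       -0.00025437,  0.0008337 ]), 'joint_efforts': array([-1.03767110e-03, -5.63402653e+01,  1.22611072e+00, -1.93448728e+01,
        1.11116839e-02,  1.06959860e-02,  8.46200336e-07]), 'tool_pos': array([163.62872426, 628.35818387, 200.88428594]), 'tcp_rot': array([ 0.70204479, -0.08992449,  0.08975885, -0.70070682]), 'ft_force': array([-0.44658315,  0.22291854,  0.10825016]), 'torque': array([0.00511366, 0.01524712, 0.00126736]), 'gripper_width': 85.60839789987983}
[[ 0.968 -0.     0.252]
 [-0.252 -0.002  0.968]
 [ 0.    -1.    -0.002]] 18.700000000000003
scene lid [(array([ 522., -189.,  128.]), 0.88), (array([ 532., -340.,   -2.]), 0.8)]
scene canister [(array([ 519., -190.,   -3.]), 0.97)]
scene canister_medium [(array([495., 198.,  -3.]), 0.95)]
scene canister_small [(array([ 523., -187.,  124.]), 0.72), (array([494., 197.,  -2.]), 0.4)]
top lid [(array([ 530., -346.,   -2.]), 0.95), (array([ 517., -190.,  130.]), 0.71)]
top canister [(array([ 520., -184.,    0.]), 0.9)]
top canister_medium [(array([491., 198.,   0.]), 0.6)]
top canister_small [(array([605.,  21.,  -3.]), 0.82), (array([496., 196.,   3.]), 0.18)]
wrist lid []
wrist canister []
wrist canister_medium []
wrist canister_small []
```

View pics/scene0.png

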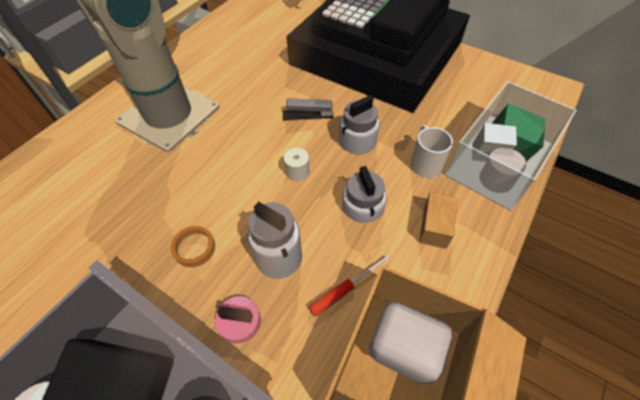

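View pics/top0.png

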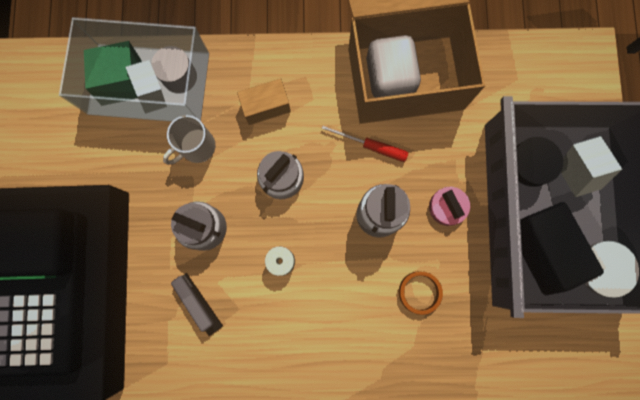

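The scene view shows the tall canister at about (275,240), with the proud lid's bar at (270,215). The pink look-alike is at (238,318). The top view has the canister at (384,210) with its bar near (390,205), the small canister at (280,175) and the medium at (198,226).

```bash
cat >> h.py <<'E'
def bar(P,zlo,zhi,cx=519,cy=-189,r=45):
    m=(P[...,2]>zlo)&(P[...,2]<zhi)&(np.hypot(P[...,0]-cx,P[...,1]-cy)<r)
    q=P[m][:,:2].astype(np.float32)
    if len(q)<8: return None
    return len(q),cv2.minAreaRect(q),P[m][:,2].mean()
E
python3 - <<'E'
from h import *
for cam in ['top','scene']:
    c=dict(np.load(f'{cam}0.npz')); P=world(c)
    print(cam,'campos',P.shape, bar(P,176,195), )
    m=(np.hypot(P[...,0]-519,P[...,1]+189)<60)
    print(np.histogram(P[m][:,2],bins=np.arange(0,200,5))[0])
    # shoulder ridges
    m&=(P[...,2]>95)&(P[...,2]<125)
    print('mean ring',P[m].mean(0))
    # lid disc top
    m2=(np.hypot(P[...,0]-519,P[...,1]+189)<60)&(abs(P[...,2]-154)<5)
    print(len(P[m2]),cv2.minEnclosingCircle(P[m2][:,:2].astype(np.float32)))
    # pics crop
    Rm,_=cv2.Rodrigues(c['rvec']);t=c['tvec'].ravel();K=c['intrinsics']
    p=K@(Rm@np.array([519,-189,130.])+t);u,v=(p[:2]/p[2]).astype(int)
    cr=c['image'][v-50:v+50,u-50:u+50,::-1];cv2.imwrite(f'pics/crop_{cam}.png',cv2.resize(cr,None,fx=6,fy=6,interpolation=cv2.INTER_CUBIC)); print(u,v)
    # tall things elsewhere
    m=(P[...,2]>60)&(P[...,1]>230)&(P[...,0]>0)
    if m.any(): print('tall left', P[m].min(0),P[m].max(0))
E
```

```text
top campos (400, 640, 3) (297, ((517.03076171875, -187.71395874023438), (14.959773063659668, 59.954673767089844), 87.6207046508789), np.float64(184.96145165450878))
[138  12  11   6  13   7  16  11  12   9  10  17  13  12   9  13  12  14
  14  12  74 264 111   1   4   9  20  12  14  49 958 157   3   6  29   7
 142 149   1]
mean ring [ 501.86095219 -171.15258047  107.97901864]
1140 ((517.1773681640625, -188.12442016601562), 41.093467712402344)
386 206
tall left [157.34343467 230.00732372  60.02110346] [925.85137487 588.58631704 208.78809613]
scene campos (400, 640, 3) (331, ((520.1134033203125, -189.764892578125), (16.5386905670166, 60.93694305419922), 88.45293426513672), np.float64(184.63590988031177))
[221  45  40  43  50  40  55  41  48  38  55  49  51  53  53  58  46  64
  47  59  75 350 219   3   2  40  58  51  61  68 821 155  39  41  42  41
 102 199   0]
mean ring [ 541.68298091 -209.8586055   107.80858895]
984 ((519.6919555664062, -189.37216186523438), 41.47385787963867)
271 226
tall left [155.1903531  230.02493758  60.01002748] [928.50412668 740.63830385 207.53278107]
```

```bash
python3 - <<'E'
import cv2,numpy as np
a=cv2.imread('pics/crop_top.png');b=cv2.imread('pics/crop_scene.png')
cv2.imwrite('pics/crops.png',cv2.resize(np.hstack([a,b]),(800,400)))
E
```

```text
(no output)
```

View pics/crops.png

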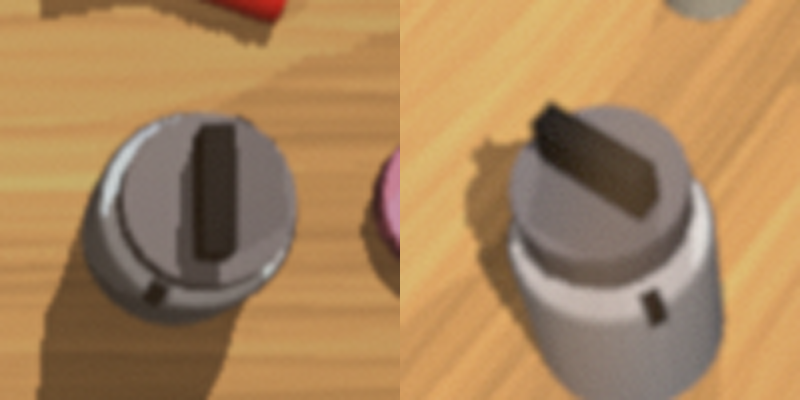

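```bash
python3 - <<'E'
from h import *
for cam,u,v in [('top',374,228.5),('scene',284,252.5)]:
    c=dict(np.load(f'{cam}0.npz'));Rm,_=cv2.Rodrigues(c['rvec']);t=c['tvec'].ravel();K=c['intrinsics']
    P=world(c); print(P[int(v),int(u)])
    d=Rm.T@(np.linalg.inv(K)@np.array([u,v,1]));o=-Rm.T@t
    for z in (110,114):
        p=o+d*(z-o[2])/d[2]; print(cam,p, p-[518.5,-188.7,0],np.degrees(np.arctan2(p[1]+188.7,p[0]-518.5)))
E
```

```text
[ 478.56453072 -165.43890714  113.28079311]
top [ 477.87398366 -165.7711418   110.        ] [-40.62601634  22.9288582  110.        ] 150.5601150770407
top [ 477.52630863 -165.33091671  114.        ] [-40.97369137  23.36908329 114.        ] 150.30200222666
[ 563.80581135 -213.91856711  116.48885866]
scene [ 562.08569934 -212.46361121  110.        ] [ 43.58569934 -23.76361121 110.        ] -28.599915380086077
scene [ 563.50761644 -213.86652131  114.        ] [ 45.00761644 -25.16652131 114.        ] -29.21223523664877
```

Canister yaw comes out at about -29° and lid yaw at about -2°, so the turn is about 27°, inside the stated 8–36° range. I'll rise first, then swing over in an arc.

```bash
python3 -m creep '[[[0,-40,0,0,0],[0,-80,0,0,0],[486,-80,-295,0,0],[486,-80,-295,0,0],[486,-80,-295,0,0],[486,-80,-295,0,0],[486,-80,-295,0,0],[486,-80,-295,0,0],[486,-80,-295,0,0],[486,-80,-295,0,0],[486,-80,-295,0,0],[486,-80,-295,0,0],[486,-80,-295,0,0],[486,-80,-295,0,0],[486,-80,-295,0,0],[486,-80,-295,0,0]]]' 40; python3 - <<'E'
from h import *
s=robot.sense();print(s['tool_pos'],s['joint_positions'],s['t']);print(R.from_quat(s['tcp_rot']).as_matrix().round(3))
E
```

```text
t: 2.35
tool_pos: [559.3, 221.6, 281.6]
tcp_rot: [-0.701, 0.09, -0.09, 0.702]
ft_force: [0.0, 0.3, -1.3]
gripper_width: 85.2
[559.27228892 221.58804352 281.64075848] [-0.50590618  0.48465184  0.13048766  1.5541176  -0.06902136  1.10781128
  0.95644971] 2.35
[[ 0.968 -0.001  0.252]
 [-0.252  0.001  0.968]
 [-0.001 -1.     0.001]]
```

```bash
python3 -m creep '[[[64,0,-407,-12.6,0],[64,0,-407,-12.6,0],[64,0,-407,-12.6,0],[64,0,-407,-12.6,0],[64,0,-407,-12.6,0],[64,0,-407,-12.6,0],[64,0,-407,-12.6,0],[64,0,-407,-12.6,0],[64,0,-407,-12.6,0],[64,0,-407,-12.6,0],[64,0,-407,-12.6,0],[64,0,-407,-12.6,0]]]'; python3 - <<'E'
from h import *
s=robot.sense();print(s['tool_pos'],s['joint_positions'],s['t'],s['ft_force']);print(R.from_quat(s['tcp_rot']).as_matrix().round(3))
for n in ['wrist','scene','top']:
  c=cap(n,n+'1');P=world(c);print(n,bar(P,177,192))
E
```

```text
t: 3.55
tool_pos: [519.9, -185.5, 281.7]
tcp_rot: [-0.706, 0.011, -0.011, 0.708]
ft_force: [0.8, -0.1, -0.4]
gripper_width: 85.0
[ 519.89223717 -185.46916236  281.72761158] [ 0.18471641  0.40674951  0.15787561  1.68876117 -0.07368508  1.05222985
  1.90726832] 3.55 [ 0.79188222 -0.14984363 -0.40150331]
[[ 1.     0.     0.03 ]
 [-0.03   0.002  1.   ]
 [ 0.    -1.     0.002]]
wrist (930, ((517.3997192382812, -187.87733459472656), (15.783981323242188, 59.93729019165039), 88.545166015625), np.float64(184.98475684499886))
scene (320, ((519.8294677734375, -189.71353149414062), (16.631845474243164, 59.88331985473633), 88.11992645263672), np.float64(184.80291367878598))
top (180, ((517.4200439453125, -187.89454650878906), (14.775656700134277, 58.709659576416016), 87.97782897949219), np.float64(184.98348138681823))
```

View pics/wrist1.png

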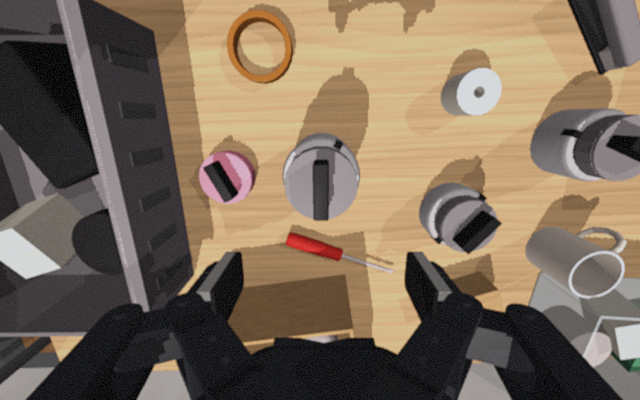

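The wrist view has the bar at (320,188), aligned with the tool and between the fingers at (225,290) and (420,290). The last pose reading still had motion lag, so I'll descend partway and settle.

```bash
python3 -m creep '[[[0,30,0,0,0],[0,70,0,0,0],[0,70,0,0,0],[0,70,0,0,0],[0,70,0,0,0]]]'; python3 - <<'E'
from h import *
s=robot.sense();print(s['tool_pos'],s['joint_positions'],s['t'],s['ft_force']);print(R.from_quat(s['tcp_rot']).as_matrix().round(3))
E
```

```text
t: 4.2
tool_pos: [520.5, -189.2, 213.6]
tcp_rot: [0.707, -0.011, 0.013, -0.707]
ft_force: [-0.1, -0.9, 0.0]
gripper_width: 85.5
[ 520.51472226 -189.1752814   213.58903732] [ 0.19714651  0.47777769  0.14929001  1.78127273 -0.08856812  0.88594754
  1.92207022] 4.2 [-0.13399808 -0.88790883  0.00628692]
[[ 0.999  0.003  0.035]
 [-0.035 -0.001  0.999]
 [ 0.003 -1.    -0.001]]
```

```bash
python3 -m creep '[[[-2,30,0.6,0,0],[-2,50,0.6,0,0],[-2,55,0.6,0,0],[-2,55,0.6,0,0],[-2,55,0.6,0,0],[-2,55,0.6,0,255],[-2,55,0.6,0,255],[-2,55,0.6,0,255],[-2,55,0.6,0,255],[-2,55,0.6,0,255],[-2,55,0.6,0,255],[-2,55,0.6,0,255],[-2,55,0.6,0,255],[-2,55,0.6,0,255]]]' 40; python3 - <<'E'
from h import *
s=robot.sense();print(s['tool_pos'],s['joint_positions'],s['t'],s['ft_force'],s['torque'],s['gripper_width']);print(R.from_quat(s['tcp_rot']).as_matrix().round(3))
c=cap('wrist','wrist2');
c=cap('scene','scene2')
E
```

```text
t: 5.6
tool_pos: [517.1, -188.3, 156.7]
tcp_rot: [-0.707, 0.012, -0.012, 0.707]
ft_force: [-0.4, 0.5, 0.6]
gripper_width: -0.2
[ 517.0850129  -188.26462794  156.7466592 ] [ 0.20752291  0.54615987  0.13597103  1.84974638 -0.10318316  0.75259213
  1.93527982] 5.6 [-0.40037217  0.48418277  0.59800799] [ 0.00607746 -0.01950547 -0.0011912 ] -0.1703926287507761
[[ 0.999 -0.     0.035]
 [-0.035  0.     0.999]
 [-0.    -1.     0.   ]]
```

View pics/wrist2.png

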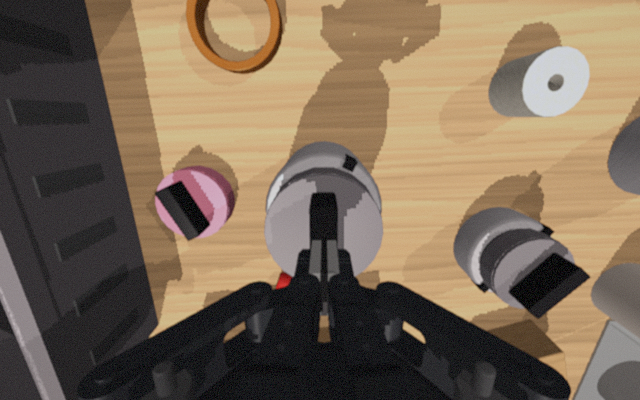

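View pics/scene2.png

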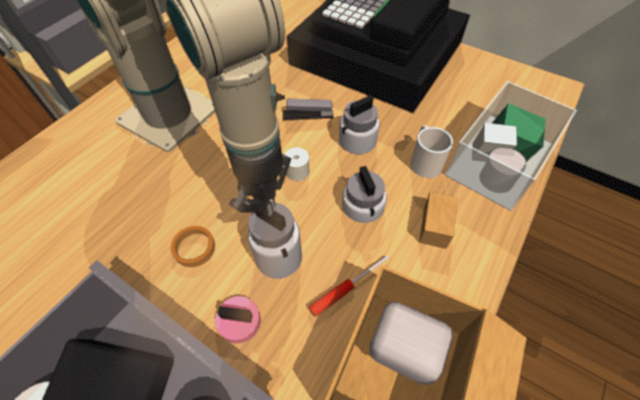

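Width reads -0.2 mm, which doesn't fit a 16 mm bar, so I'll zoom in.

```bash
python3 - <<'E'
import cv2,numpy as np
a=cv2.imread('pics/wrist2.png')[170:330,240:400];b=cv2.imread('pics/scene2.png')[150:270,210:330]
a=cv2.resize(a,(400,400),interpolation=cv2.INTER_CUBIC);b=cv2.resize(b,(400,400),interpolation=cv2.INTER_CUBIC)
cv2.imwrite('pics/z2.png',cv2.convertScaleAbs(np.hstack([a,b]),alpha=1.8))
from h import *
c=robot.capture('wrist');P=world(c);print(P[205,323],P[240,323],P[240,315],P[260,323]);print(bar(P,176,192)); print(robot.sense()['gripper_width'])
E
```

```text
[ 487.81189061 -186.80559151  184.13716123] [ 505.98122094 -187.45364677  189.99329851] [ 505.87848298 -191.82269815  189.87869117] [ 505.94167314 -187.41097146  212.06461166]
(1164, ((500.3168640136719, -187.33978271484375), (16.006376266479492, 25.551843643188477), 88.18417358398438), np.float64(184.82681413827567))
0.09580470221234318
```

View pics/z2.png

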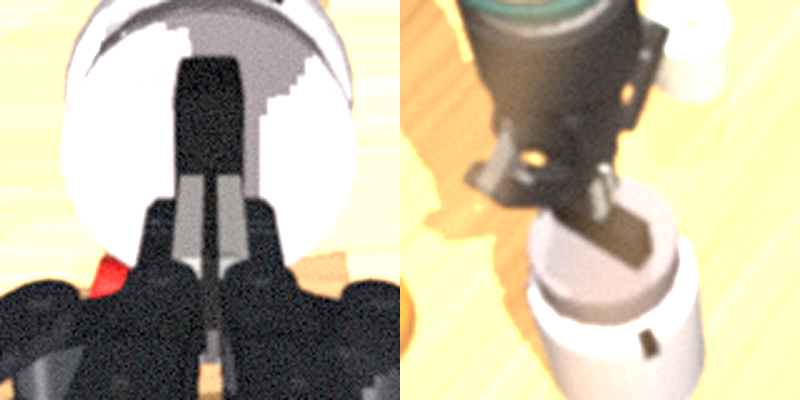

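```bash
python3 - <<'E'
from h import *
c=cap('wrist','wrist3');P=world(c);s=robot.sense();print(s['tool_pos'],s['t'],s['gripper_width'],s['ft_force'])
for v in range(200,300,6): print(v,P[v,310].round(),P[v,316].round(),P[v,323].round(),P[v,330].round(),P[v,337].round())
c=robot.capture('scene');P=world(c)
m=(np.hypot(P[...,0]-519,P[...,1]+189)<60)&(P[...,2]>170)
print(np.histogram(P[m][:,2],bins=np.arange(170,300,4)))
q=P[m];print(q[(q[:,2]>187)&(q[:,2]<215)].round()[:40])
E
```

```text
[ 517.12112671 -188.24926283  156.78081599] 5.8 -0.22518602282975894 [-0.50811716  0.7085753  -0.6392585 ]
200 [ 489. -195.  171.] [ 488. -191.  174.] [ 488. -187.  175.] [ 488. -183.  174.] [ 494. -178.  154.]
206 [ 488. -194.  183.] [ 488. -191.  184.] [ 488. -187.  184.] [ 489. -183.  184.] [ 499. -178.  154.]
212 [ 491. -194.  186.] [ 492. -191.  185.] [ 491. -187.  187.] [ 492. -183.  185.] [ 492. -179.  183.]
218 [ 496. -194.  183.] [ 495. -191.  186.] [ 495. -187.  185.] [ 495. -183.  185.] [ 496. -179.  183.]
224 [ 498. -194.  185.] [ 499. -191.  183.] [ 498. -187.  186.] [ 498. -183.  186.] [ 499. -179.  184.]
230 [ 502. -195.  185.] [ 502. -191.  186.] [ 501. -187.  187.] [ 502. -183.  186.] [ 503. -179.  183.]
236 [ 505. -195.  185.] [ 505. -191.  186.] [ 506. -187.  185.] [ 505. -184.  187.] [ 521. -178.  153.]
242 [ 509. -195.  186.] [ 506. -191.  193.] [ 505. -187.  194.] [ 506. -184.  192.] [ 525. -179.  154.]
248 [ 513. -195.  185.] [ 506. -191.  200.] [ 505. -187.  201.] [ 506. -184.  201.] [ 530. -179.  152.]
254 [ 509. -194.  199.] [ 506. -191.  206.] [ 506. -187. 
[... 1287 characters left out ...]
 201.]
 [ 530. -186.  213.]
 [ 529. -184.  210.]
 [ 526. -179.  201.]
 [ 529. -189.  213.]
 [ 530. -187.  212.]
 [ 530. -185.  209.]
 [ 526. -178.  196.]
 [ 529. -191.  213.]
 [ 530. -190.  213.]
 [ 530. -188.  210.]
 [ 529. -185.  205.]
 [ 530. -183.  202.]
 [ 525. -197.  214.]
 [ 526. -196.  214.]
 [ 528. -195.  215.]
 [ 529. -194.  214.]
 [ 530. -192.  212.]
 [ 529. -190.  208.]
 [ 530. -188.  206.]
 [ 530. -186.  203.]
 [ 529. -183.  199.]
 [ 525. -199.  214.]
 [ 526. -198.  213.]
 [ 525. -195.  208.]
 [ 528. -196.  212.]
 [ 529. -195.  212.]
 [ 529. -192.  208.]
 [ 530. -191.  206.]
 [ 530. -188.  203.]
 [ 530. -186.  201.]
 [ 530. -184.  198.]
 [ 520. -202.  211.]
 [ 522. -202.  212.]]
```

The depth shows the fingers really shut above the bar. Their tips are at z≈187, about 30 mm higher than the reported TCP of 157, and the scene camera agrees. Nothing was touched. The grasp therefore needs to go about 27 mm lower: reopen, go down and close.

```bash
python3 -m creep '[[[0,0,0,0,0],[0,0,0,0,0],[0,0,0,0,0],[0,0,0,0,0],[0,0,0,0,0],[0,0,0,0,0],[0,0,0,0,0],[0,0,0,0,0]]]' 40; python3 - <<'E'
from h import *
s=robot.sense();print(s['tool_pos'],s['t'],s['gripper_width'],s['ft_force'])
c=cap('wrist','wrist4');P=world(c);print(bar(P,176,192))
m=(P[...,2]>165)&(P[...,2]<235)&(np.hypot(P[...,0]-518,P[...,1]+188)<70)&(abs(P[...,1]+188)>22)
q=P[m]; print(q[:,2].min(), np.histogram(q[:,2],bins=np.arange(165,236,5)));
for sg in(-1,1):
  w=q[(q[:,1]+188)*sg>0]; print(w.min(0),w.max(0))
E
```

```text
t: 6.65
tool_pos: [517.1, -188.3, 156.8]
tcp_rot: [-0.707, 0.012, -0.012, 0.707]
ft_force: [0.3, -0.0, -0.0]
gripper_width: 85.5
[ 517.10018848 -188.26329899  156.77177742] 6.65 85.47053029996124 [ 0.27872665 -0.03184908 -0.03940096]
(2671, ((517.595458984375, -187.95989990234375), (16.000150680541992, 60.62559509277344), 87.92340850830078), np.float64(184.94832282250732))
197.64880755763943 (array([  0,   0,   0,   0,   0,   0,  51, 295, 460, 539, 622, 682, 753,
       576]), array([165, 170, 175, 180, 185, 190, 195, 200, 205, 210, 215, 220, 225,
       230, 235]))
[ 503.13216348 -243.74864548  197.83659251] [ 526.95042817 -229.20887843  234.98210904]
[ 506.46296038 -145.69190673  197.64880756] [ 530.51532036 -130.71833176  234.98978131]
```

View pics/wrist4.png

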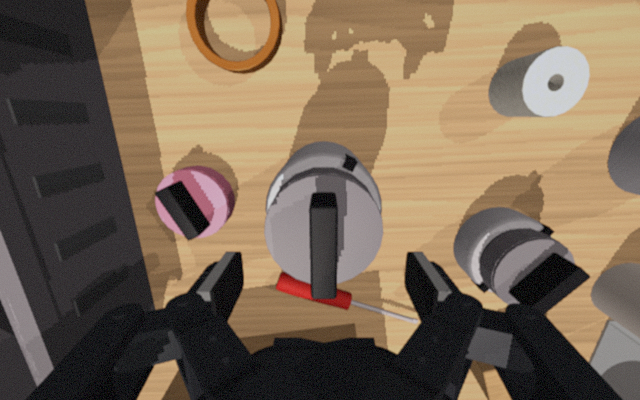

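The open tips are at z≈198, which confirms the offset. The bar is still centred and untouched at (322,245).

```bash
python3 -m creep '[[[0.5,13,0,0,0],[0.5,26,0,0,0],[0.5,26,0,0,0],[0.5,26,0,0,0],[0.5,26,0,0,255],[0.5,26,0,0,255],[0.5,26,0,0,255],[0.5,26,0,0,255],[0.5,26,0,0,255],[0.5,26,0,0,255],[0.5,26,0,0,255],[0.5,26,0,0,255]]]' 40; python3 - <<'E'
from h import *
s=robot.sense();print(s['joint_positions'],s['t'],s['ft_force'],s['torque'],s['gripper_width'])
c=cap('wrist','wrist5');
c=cap('scene','scene5')
a=cv2.imread('pics/wrist5.png')[150:330,230:410];b=cv2.imread('pics/scene5.png')[150:270,210:330]
cv2.imwrite('pics/z5.png',np.hstack([cv2.resize(a,(400,400)),cv2.resize(b,(400,400))]))
E
```

```text
t: 7.9
tool_pos: [517.7, -188.3, 131.1]
tcp_rot: [-0.707, 0.012, -0.012, 0.707]
ft_force: [-0.5, 0.0, 3.7]
gripper_width: 15.3
[ 0.21295936  0.58258504  0.12838307  1.8718498  -0.11057054  0.6936737
  1.94128729] 7.9 [-0.48371923  0.04320199  3.65913242] [0.12912468 0.18197534 0.00714797] 15.267277700147336
```

View pics/z5.png

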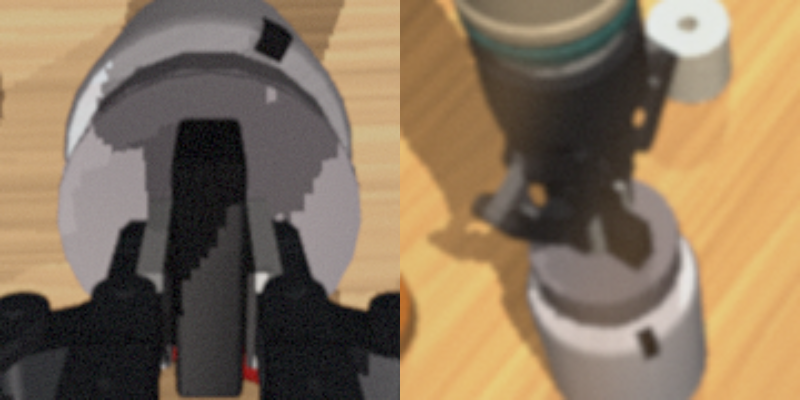

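The bar is gripped at 15.3 mm, between the pads at (150,240) and (262,240) in the zoom. Next I turn back 44° counter-clockwise, which is negative about tool y.

```bash
python3 -m creep '[[[0,0,0,-5,255],[0,0,0,-10,255],[0,0,0,-15,255],[0,0,0,-20,255],[0,0,0,-25,255],[0,0,0,-30,255],[0,0,0,-35,255],[0,0,0,-40,255],[0,0,0,-44,255],[0,0,0,-44,255],[0,0,0,-44,255],[0,0,0,-44,255]]]'; python3 - <<'E'
from h import *
s=robot.sense();print(s['joint_positions'],s['t'],s['ft_force'],s['torque'],s['gripper_width'])
T=R.from_quat(s['tcp_rot']).as_matrix();print(np.degrees(np.arctan2(T[1,0],T[0,0])))
for n in ['wrist','scene','top']:
  c=cap(n,n+'6');P=world(c);print(n,bar(P,178,192))
  m=(np.hypot(P[...,0]-518,P[...,1]+188)<40)&(abs(P[...,2]-150)<14)
  print(np.histogram(P[m][:,2],bins=np.arange(136,166,3))[0])
a=cv2.imread('pics/wrist6.png')[130:330,220:420];b=cv2.imread('pics/scene6.png')[150:270,210:330]
cv2.imwrite('pics/z6.png',np.hstack([cv2.resize(a,(400,400)),cv2.resize(b,(400,400))]))
E
```

```text
t: 9.2
tool_pos: [517.5, -188.3, 130.6]
tcp_rot: [-0.66, -0.253, 0.253, 0.66]
ft_force: [0.2, -0.3, -1.3]
gripper_width: 15.1
[ 0.36044795  0.58024903 -0.09408132  1.8678228   0.08038878  0.69753593
  2.52259714] 9.2 [ 0.22939024 -0.30689176 -1.29705069] [ 0.03245608  0.03171843 -0.01491431] 15.131572352735654
41.92862195554061
wrist (4388, ((518.6218872070312, -189.9242401123047), (60.630008697509766, 39.68980407714844), 21.054780960083008), np.float64(184.74332299159724))
[   0    0    0    0    5 6233  194   52   49]
scene (163, ((524.2799072265625, -193.7557830810547), (59.38365173339844, 29.854015350341797), 41.74273681640625), np.float64(184.35249448116957))
[  0   0   0   0   5 436 183  15  17]
top None
[  0   0   0   0  38 192  62   0   2]
```

View pics/z6.png

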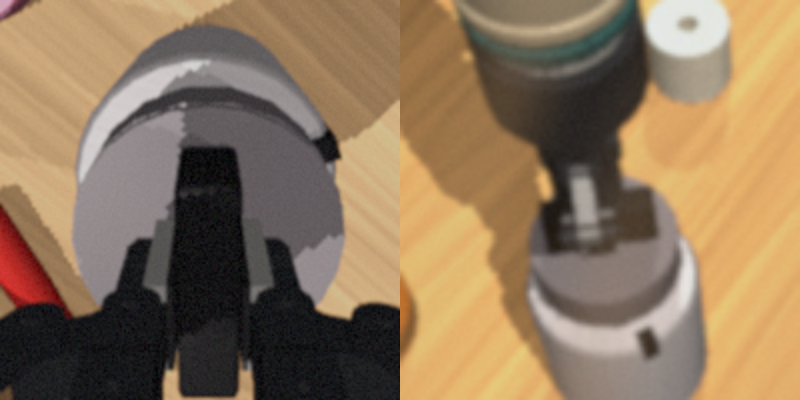

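The lid turned with the bar (yaw 42°, turn ≈71°). It is still at 153 mm and hanging in the gripper. I'll let it down about 10 mm.

```bash
python3 -m creep '[[[0,1.5,0,0,255],[0,3,0,0,255],[0,4.5,0,0,255],[0,6,0,0,255],[0,7,0,0,255],[0,8,0,0,255],[0,9,0,0,255],[0,9.5,0,0,255],[0,9.5,0,0,255],[0,9.5,0,0,255]]]'; python3 - <<'E'
from h import *
s=robot.sense();print(s['joint_positions'],s['t'],s['ft_force'],s['torque'],s['gripper_width'])
T=R.from_quat(s['tcp_rot']).as_matrix();print(np.degrees(np.arctan2(T[1,0],T[0,0])))
for n in ['wrist','scene']:
  c=cap(n,n+'7');P=world(c);print(n,bar(P,165,192))
  m=(np.hypot(P[...,0]-518,P[...,1]+188)<40)&(abs(P[...,2]-150)<14)
  print(np.histogram(P[m][:,2],bins=np.arange(136,166,2))[0])
E
```

```text
t: 10.35
tool_pos: [517.6, -188.3, 121.3]
tcp_rot: [0.66, 0.253, -0.253, -0.66]
ft_force: [-0.1, 0.3, -0.9]
gripper_width: 15.2
[ 0.35956894  0.59369029 -0.09295836  1.87551142  0.08309482  0.67604613
  2.52133044] 10.35 [-0.07484245  0.30675277 -0.85876707] [ 0.045495    0.02392308 -0.05897512] 15.186731944996284
41.995573527807515
wrist (5425, ((517.547119140625, -187.8532257080078), (54.77096176147461, 47.52735900878906), 3.5261735916137695), np.float64(176.80097628719744))
[   0    1   29 4923 1493   27   32   40   31   63   90  107  117  121]
scene (185, ((524.4427490234375, -194.00189208984375), (59.507808685302734, 29.74040985107422), 42.635372161865234), np.float64(173.97283962215752))
[  0   0  19 279 293  27   6  15  10  12  11   9   9  17]
```

It dropped: the lid top is now at about 143.5 mm with almost no force. Next I screw forward clockwise, first to just short of home.

```bash
python3 -m creep '[[[0,0,0,5,255],[0,0,0,10,255],[0,0,0,15,255],[0,0,0,20,255],[0,0,0,25,255],[0,0,0,30,255],[0,0,0,35,255],[0,0,0,40,255],[0,0,0,45,255],[0,0,0,50,255],[0,0,0,55,255],[0,0,0,60,255],[0,0,0,64,255],[0,0,0,68,255],[0,0,0,68,255],[0,0,0,68,255]]]'; python3 - <<'E'
from h import *
s=robot.sense();print(s['joint_positions'],s['t'],s['ft_force'],s['torque'],s['gripper_width'])
T=R.from_quat(s['tcp_rot']).as_matrix();print(np.degrees(np.arctan2(T[1,0],T[0,0])))
for n in ['wrist','scene']:
  c=cap(n,n+'8');P=world(c)
  m=(np.hypot(P[...,0]-518,P[...,1]+188)<40)&(abs(P[...,2]-150)<14)
  print(np.histogram(P[m][:,2],bins=np.arange(136,166,2))[0])
E
```

```text
t: 12.05
tool_pos: [517.7, -188.1, 121.3]
tcp_rot: [-0.689, 0.158, -0.158, 0.689]
ft_force: [0.7, -0.1, -1.0]
gripper_width: 15.1
[ 0.13327648  0.60669998  0.25050881  1.88223276 -0.22671771  0.68009044
  1.63687556] 12.05 [ 0.68108767 -0.09741117 -0.99503652] [3.96815319e-03 2.05648631e-05 2.25673979e-02] 15.06859331588383
-25.89046653869863
[   0    0   31 4870 1372   33   28   30   44   61   91  106  110  127]
[  0   0  10 299 305  29   7   7   4  11  10  13  14  15]
```

View pics/wrist8.png

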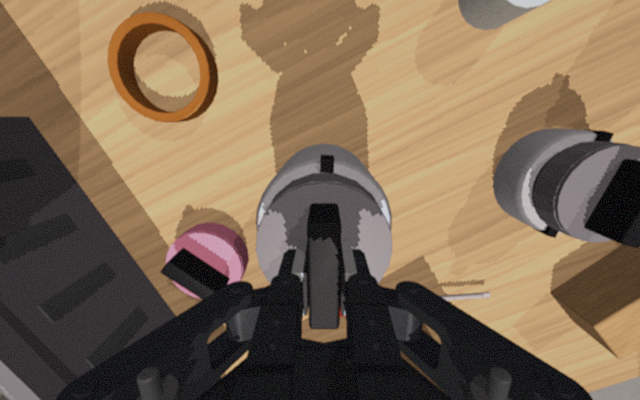

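The ridge at (327,163) is almost in line with the bar at (323,210). There is no stop torque yet, so I'll keep turning until there is.

```bash
cat > st.py <<'E'
from h import *
s=robot.sense();print(s['t'],s['ft_force'].round(2),s['torque'].round(3),s['gripper_width'])
T=R.from_quat(s['tcp_rot']).as_matrix();print(np.degrees(np.arctan2(T[1,0],T[0,0])))
E
python3 -m creep '[[[0,0,0,2,255],[0,0,0,3.5,255],[0,0,0,3.5,255],[0,0,0,3.5,255]]]'; python3 st.py;  python3 -m creep '[[[0,0,0,1,255],[0,0,0,2,255],[0,0,0,2,255],[0,0,0,2,255]]]'; python3 st.py
```

```text
t: 12.55
tool_pos: [517.9, -188.4, 121.4]
tcp_rot: [0.684, -0.18, 0.18, -0.684]
ft_force: [0.1, -0.2, -0.8]
gripper_width: 15.2
12.55 [ 0.07 -0.22 -0.77] [-0.088 -0.146  0.29 ] 15.186549715789118
-29.456413743289716
t: 12.95
tool_pos: [517.9, -188.4, 121.4]
tcp_rot: [0.681, -0.191, 0.192, -0.681]
ft_force: [1.1, -0.5, -0.9]
gripper_width: 15.4
12.95 [ 1.07 -0.51 -0.9 ] [-0.216 -0.244  1.215] 15.359731077837926
-31.419050030748007
```

Torque rose to 1.2 N·m at yaw ≈ -29 to -31°, so it is on the stop. I'll ease off the overdrive, open and retreat straight up.

```bash
python3 -m creep '[[[0,0,0,-1.3,255],[0,0,0,-1.3,255],[0,0,0,-1.3,0],[0,0,0,-1.3,0],[0,0,0,-1.3,0],[0,0,0,-1.3,0],[0,0,0,-1.3,0],[0,0,0,-1.3,0],[0,0,0,-1.3,0],[0,0,0,-1.3,0],[0,-20,0,-1.3,0],[0,-50,0,-1.3,0],[0,-90,0,-1.3,0],[0,-130,0,-1.3,0],[0,-130,0,-1.3,0],[0,-130,0,-1.3,0]]]'; python3 st.py; python3 - <<'E'
from h import *
for n in ['wrist','scene','top']:
  c=cap(n,n+'9');P=world(c); b=bar(P,166,182); print(n,b)
  m=(np.hypot(P[...,0]-518,P[...,1]+188)<42)&(abs(P[...,2]-150)<14)
  print(np.median(P[m][:,2]))
  if n!='wrist':
    for k in ['canister_medium','canister_small','canister','lid']: print(k,[(np.round(r['point']),round(r['confidence'],2)) for r in robot.landmark_of(n,k)])
E
```

```text
t: 14.55
tool_pos: [518.0, -188.3, 252.1]
tcp_rot: [-0.683, 0.183, -0.185, 0.683]
ft_force: [0.3, -0.5, -0.1]
gripper_width: 85.7
14.55 [ 0.3  -0.48 -0.11] [-0.02   0.022 -0.03 ] 85.70657926692034
-30.192304316668523
wrist (1060, ((517.3177490234375, -187.5811767578125), (16.004364013671875, 59.67490005493164), 61.619998931884766), np.float64(174.97544313947952))
143.26324246787405
scene (297, ((520.2420654296875, -189.85400390625), (16.072368621826172, 60.35125732421875), 61.88166809082031), np.float64(174.98036204203538))
143.9613374146252
canister_medium [(array([493., 192.,  -1.]), 0.59)]
canister_small []
canister [(array([ 518., -188.,   -1.]), 0.78)]
lid [(array([ 530., -342.,   -1.]), 0.77), (array([ 524., -192.,  117.]), 0.6)]
top None
142.9914909982151
canister_medium [(array([493., 195.,   1.]), 0.84)]
canister_small [(array([608.,  21.,  -3.]), 0.85)]
canister [(array([ 519., -184.,   -0.]), 0.54)]
lid [(array([ 517., -189.,  118.]), 0.89), (array([ 521., -187.,   -1.]), 0.62)]
```

View pics/wrist9.png

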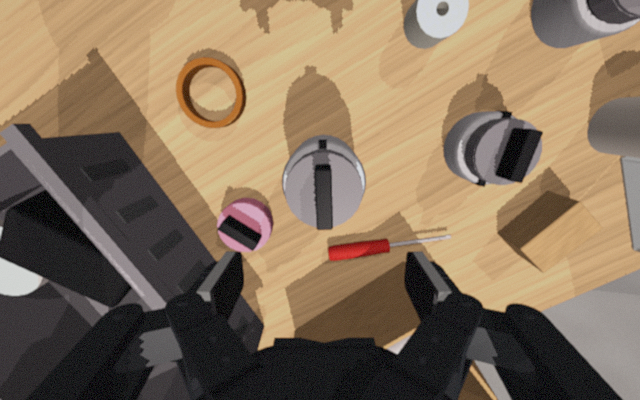

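View pics/scene9.png

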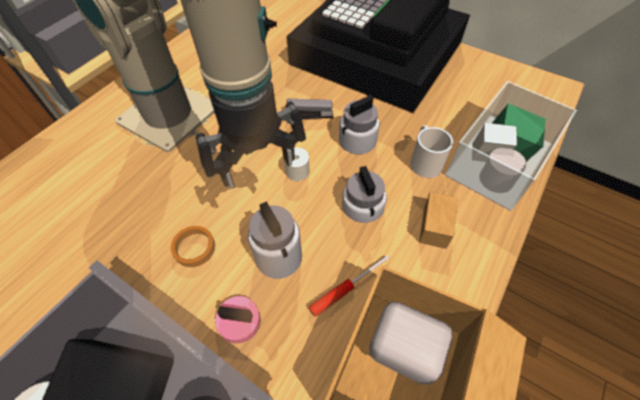

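```bash
python3 - <<'E'
from h import *
c=robot.capture('wrist');P=world(c);g=c['image'].max(-1)
b=bar(P,166,182)[1]; cx,cy=b[0]
r=np.hypot(P[...,0]-cx,P[...,1]-cy)
m=(r>41)&(r<50)&(P[...,2]>106)&(P[...,2]<122)&(g<45)
q=P[m]; a=np.degrees(np.arctan2(q[:,1]-cy,q[:,0]-cx)); print(len(q),a.mean(),a.std(),np.median(a),q.mean(0),'bar',b)
v,u=np.nonzero(m);print(u.mean(),v.mean(),u.min(),u.max(),v.min(),v.max())
E
```

```text
46 151.24562701958234 2.280251757637838 151.18391776119412 [ 477.04965431 -165.46478394  114.20270208] bar ((517.4971923828125, -187.67227172851562), (15.969598770141602, 60.21467971801758), 61.611083984375)
322.5 144.5 320 325 141 148
```

The ridge is at 151.2° (-28.8°) and the bar at -28.4°, aligned within measurement error. The lid is down 10 mm and the neighbouring canisters haven't moved.

```bash
python3 -c "
from bench import robot
print(robot.hand_in())"
```

```text
the job is handed in; nothing more can be done
None
```

The lid is screwed fully home and released, and I handed the job in at about 14.6 s of the 38 s allowed.

**What I did:** I gripped the lid by its bar and turned it back about 44° counter-clockwise, to a turn of about 71°. I then let it down about 10 mm into the thread and screwed it clockwise until the stop torque rose to about 1.2 N·m. After easing off I opened the gripper and retreated straight up.

**Last checks:**
- **Height:** the lid's flat top is at about 143–144 mm and the bar top at 175 mm. That is 10 mm lower than at the start, as it should be when home.
- **Alignment:** the bar's yaw is about -28.4° and the ridges' is about -28.8°, which agrees within measurement error.
- **Lower canisters:** the medium and small canisters are where they started, to within the detector's error of a few millimetres. The scene camera's detector missed the small one at the end, but the top camera found it in its place.
- **Forces:** every wrist force I read stayed below 4 N.

**What went wrong or disagreed:** My first close shut on air just above the bar, because the real fingertips sit about 30 mm higher than the reported tool position. It touched nothing, and I corrected it from the depth images before gripping. The top camera could not see the bar at the end because the arm was in the way, so the final alignment rests on the wrist and scene cameras.

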